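# Empty the tall sample tote over the tipping stand

### The arm

A 6-joint arm with a two-finger parallel gripper is mounted at the origin on the work surface. World frame = base frame: x ahead of the robot, y to its left, z up, the work surface at z = 0. Lengths are in mm, angles in rad, forces in N, time in s.
With the tool pointing down it reaches from about 400 to 825 mm from the base axis. Payload 7 kg.
Tool frame: the origin (TCP) lies midway between the tips of the shut fingers; the grasp point (between the pads) lies 19 mm behind it; z points along the fingers, y is the line along which they close (so a half turn about z gives the same grasp; the last joint's range is limited). The gripper opens to 88 mm and grips with 3 to 60 N. Pads are 19 mm wide; open, the fingers measure 130 mm over their backs; the gripper's body (78 mm by 193 mm) begins 47 mm behind the grasp point.
Start: joints at [1.579, 0.359, 0.012, 0, -1.224, -0.288], TCP at [186.42, 648.724, 226.561] pointing down, gripper open.
Joint ranges: [-3.07, 3.07], [-1.43, 2.12], [-1.02, 1.25], [-3.03, 1.67], [-3.05, -0], [-3.03, 3.03]. Speed limits (rad/s): [2.39, 2.39, 3.01, 3.14, 3.14, 3.14].

### API

Orientations are given as [roll, pitch, yaw] about the fixed x, y, z axes, in that order (R = Rz(yaw) Ry(pitch) Rx(roll)).
In Python, from bench import bot, vision gives the robot as it stands. The module is installed in compiled form; this text tells all that it offers.
- The arm moves only by the shell command python3 -m crank 'ROWS' [OPENING] [FORCE]. ROWS is JSON, a list of rows, each a list of 2 entries, a list of its own where there are three numbers: the shift along the world's x, y, z normalised to -1 to 1, where 1 is 0.025 m, then the turn about the world's z normalised to -1 to 1, where 1 is 4 degrees. In form: [[[tx, ty, tz], turn], ...]. A call has 1 to 20 rows; each row shifts and turns the commanded pose from where the row before left it; what a row does not reach is not made up. A row lasts 1/8 s, in which the tool goes at most 62.5 mm and 10.7 degrees, less where a joint would pass 70% of its speed; a pose out of reach is approached as far as the arm can. A call with a number of a shift or a turn outside -1 to 1 is refused whole. A call with a gripper value outside its range is refused whole. OPENING is the gripper's target within -1 to 1 (shut at 1, half-way at 0, fully open at -1), set as the call begins (- or left out, the last holds). The fingers move at their own pace and stop on an object; FORCE is the grip in N (left out, the last holds). Time passes only in rows, so rows that do not move let the fingers close. It gives the time, the measured TCP pose, the force, the opening and the grip force at its end, in the units of the state.
- bot.get_state(): the state, without advancing time (a new reading comes with each control period).
- vision.capture(name): name is "side" or "top" or "wrist"; returns the picture (400x640x3 uint8, red, green, blue); there is no depth.
- vision.camera_model(name): a dict with "intrinsics" (3x3 intrinsics, pixels), "k1" (the pictures are not rectified: a ray, as slopes to the right and down, at radius r is drawn at 1 + k1 r^2 times it, then the intrinsics apply), "xyz" and "orientation" of the camera in the world; the wrist camera has in their place "T_tool_cam" (4x4, takes a point from camera to tool coordinates, whose origin is the TCP and whose axes are the flange's). Camera axes: x right, y down, z forward; pixel columns grow to the right and rows downward; lengths in mm; the calibration is good to about 2 mm. A picture is of the moment at which its call begins: read the wrist's pose just before it. camera_model takes no time and is no camera call.
- bot.sign_off(): hands the job in; it is judged then, once.
The state is a dict: "time_s": time; "joint_positions": joint angles; "joint_vel": joint speeds; "joint_torque": joint torques, N m; "eef_pos": TCP position; "tcp_rot": TCP orientation; "contact_force": force on the tool from outside, world axes, zero at the start; "ft_torque": the same for the moment, N m; "grip_width": finger opening in mm; "grasp_force": force on a finger pad.
Only numpy, scipy, OpenCV 4.12 (cv2) and the standard library are available. Lean on these libraries where they do the work, as an engineer would, in place of code of your own. Each camera call takes 0.05 s, during which the arm holds its last target. There are 200 camera calls.

### The job

Empty the tall white tote into the blue basket over the blue tipping stand: lean it, mouth towards the basket, on the stand's ledge bar and let go, then take it again low down, below its orange collar, lift its foot up and over the bar until the tote lies mouth-down on the sloping chute with the collar hooked behind the bar, and let go. All three capped tubes must end up in the basket and the tote must stay lying on the chute; do not shove the basket, the red-capped rack or the green and white carton about.

Things in the scene. Friction and masses are not known exactly. Their poses are not given: they have to be found in the camera images.
- tote_mid (a point): Centre, 110 mm above the underside, of a tall open square tote: white, steel band at the mouth, orange collar. 52 x 52 mm outside, 220 mm tall, walls 3 mm, floor 4 mm, about 0.3 kg, centre of mass 125 mm up. Collar 68 x 68 mm, from 87 to 95 mm up. Faces square to its x and y axes (any may go down); z runs from floor to mouth. Starts upright on the bench, tubes inside.
- tote: The same tote; origin at the centre of its underside, same axes.
- stand: Fixed tipping stand. Origin on the bench right below the ledge bar; x level, the way the chute runs down, to the basket; y along the bar; z up. Behind the bar (-x) the bench is clear for the tote's foot. Finished, the tote lies flat on the chute, the mouth-side face of its collar against the back of the bar, its mouth over the chute's lip; there it balances by itself.
- ledge (a point): Middle of the top of the stand's ledge, 136 mm above the bench: a steel bar along the stand's y, 8 mm thick, 110 mm long. From it an aluminium chute, flush with the bar's top, slopes down along x, 35 degrees below level, for 115 mm to a lip about 70 mm above the bench. Blue cheeks 78 mm apart, 20 mm high, flank it from 35 mm below the bar to the lip. Axes as the stand.
- basket: Loose blue open basket on the bench, 240 x 180 mm (its x, y), 60 mm tall, walls 4 mm; origin at the centre of its underside. It stands below the chute's lip, its x axis along the stand's x, its centre about 200 mm from the bar.
- tube0_mid (a point): Capped sample tube with a red cap, 13 mm thick, cap 15 mm, 82 mm long, 12 g, slippery; the point is half-way along it. Starts inside the tote.
- tube1_mid (a point): Capped sample tube with a red cap, 13 mm thick, cap 15 mm, 82 mm long, 12 g, slippery; the point is half-way along it. Starts inside the tote.
- tube2_mid (a point): Capped sample tube with a blue cap, 13 mm thick, cap 15 mm, 82 mm long, 12 g, slippery; the point is half-way along it. Starts inside the tote.
- red_rack: Blue rack of red-capped tubes, 96 x 184 mm, 82 mm tall, beside the stand; leave alone. Origin under its centre.
- swab_box: White and green carton, 100 x 55 x 38 mm, beside the stand; leave alone. Origin under its centre.
There are look-alikes about, which are no part of the job. What is shaped like the tote but brown or pink is not meant.

How it is judged:
By the outcome, as a careful person would: the job done as asked, in the order asked, and still so for the second after the job is handed in, with the robot touching nothing.
It also fails if it takes over 59 s, if anything falls off the work surface, if the arm or the gripper's body presses on something with over 40 N, if the wrist force passes 120 N, or if a joint passes its speed limit or range.

## Working session

There is one attempt and no reset: what is moved stays moved. The work goes in short steps, Python scripts to look and compute and a shell command to move; the robot and the scene stay as the last step left them, time stands still between calls to the robot, and variables do not carry over. Pictures are saved under pics/ and viewed, at most 10 in all, crops included, and the job is handed in when it is done.

```bash
mkdir -p pics
cat > h.py <<'E'
import numpy as np, cv2, json
from scipy.spatial.transform import Rotation as R
from bench import bot, vision
def cam(n, st=None):
    m=vision.camera_model(n); K=np.array(m["intrinsics"]); k1=m["k1"]
    if n=="wrist":
        st=st or bot.get_state(); T=np.eye(4); T[:3,:3]=R.from_euler('xyz',st["tcp_rot"]).as_matrix(); T[:3,3]=st["eef_pos"]
        T=T@np.array(m["T_tool_cam"]); return K,k1,T[:3,:3],T[:3,3]
    o=np.array(m["orientation"]); Rm=o if o.shape==(3,3) else R.from_euler('xyz',o).as_matrix()
    return K,k1,Rm,np.array(m["xyz"])
def ray(c,u,v):
    K,k1,Rm,p=c
    d=cv2.undistortPoints(np.array([[[u,v]]],float),K,np.array([k1,0,0,0,0.]))[0,0]
    return p,Rm@np.array([d[0],d[1],1])
def onz(c,u,v,z):
    p,d=ray(c,u,v); return p+d*(z-p[2])/d[2]
def tri(c1,a,c2,b):
    p,d=ray(c1,*a);q,e=ray(c2,*b)
    s=np.linalg.lstsq(np.c_[d,-e],q-p,rcond=None)[0]
    x,y=p+d*s[0],q+e*s[1]; return (x+y)/2,np.linalg.norm(x-y)
def proj(c,P):
    K,k1,Rm,p=c; q=Rm.T@(np.array(P)-p); x=q[:2]/q[2]; x=x*(1+k1*(x@x)); return K[:2,:2]@x+K[:2,2]
def snap(n,f):
    im=vision.capture(n); cv2.imwrite("pics/"+f,im[:,:,::-1]); return im
E
python3 - <<'E'
from h import *
for n in("side","top","wrist"):
    c=cam(n); print(n,c[3],c[2][:,2]); snap(n,n+"0.png")
a=np.vstack([cv2.imread("pics/side0.png"),cv2.imread("pics/top0.png")])
cv2.imwrite("pics/st0.png",cv2.resize(a,(480,600)))
print(bot.get_state())
E
```

```text
side [ 360.78580955 -752.63701204  851.59667557] [ 0.24188733  0.63283622 -0.73553303]
top [ 527.84545538 -103.45120629 1260.86209844] [ 0.06504846  0.00946038 -0.99783726]
wrist [249.42081284 630.63286293 384.47154098] [-0.23678897  0.06831029 -0.96915669]
{'time_s': 0.15, 'joint_positions': array([ 1.57911346e+00,  3.59209853e-01,  1.12873220e-02, -2.57844504e-04,
       -1.22410314e+00, -2.88092179e-01]), 'joint_vel': array([ 0.00053172, -0.00087456,  0.00343018,  0.0001585 ,  0.00075295,
       -0.00059291]), 'joint_torque': array([-9.31417380e-04, -5.83280718e+01,  2.93289471e+01,  7.00127542e+00,
        8.75408063e-03, -1.08624090e-04]), 'eef_pos': array([186.32202798, 648.39620508, 225.85325583]), 'tcp_rot': array([ 3.14034509e+00, -1.16882563e-04, -2.79862738e-01]), 'contact_force': array([-0.69160584, -1.29142598, -0.52438942]), 'ft_torque': array([-0.03978775, -0.03884783, -0.03332923]), 'grasp_force': 0.0, 'grip_width': 87.60939927184678}
```

View pics/side0.png

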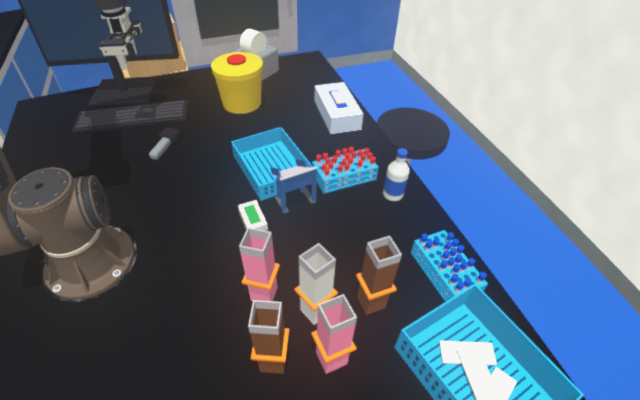

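View pics/top0.png

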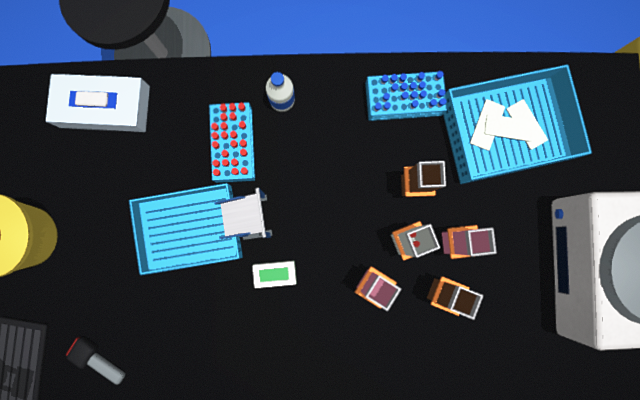

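Side view: the robot base is at (70,230), the white tote at (317,280), two pink totes at (258,265) and (335,330), two brown totes at (267,335) and (380,275), and the stand at (293,180). In the top view the white tote's mouth is at (423,240), pink ones are at (380,290) and (470,240), and brown ones at (430,175) and (460,298). The white one fits the description (white with a red cap visible inside). I'll confirm it in a crop.

Run:
```python
from h import *
s=cv2.imread("pics/side0.png");t=cv2.imread("pics/top0.png")
f=lambda i,x,y,w,h,W,H:cv2.resize(i[y:y+h,x:x+w],(W,H),interpolation=cv2.INTER_CUBIC)
A=f(t,380,210,80,60,400,300);B=f(t,200,170,80,80,300,300) ;C=f(s,285,235,60,90,200,300);D=f(s,225,120,160,120,400,300)
cv2.imwrite("pics/crop0.png",np.vstack([np.hstack([A,B]),np.hstack([C,D,np.zeros((300,100,3),np.uint8)])]))
ct=cam("top");cs=cam("side")
for n,c in(("top",ct),("side",cs)):
    print(n,[proj(c,p).round() for p in([0,0,0],[500,0,0],[500,-200,0],[500,200,0])])
print("tote mouth",onz(ct,423,240,220),"stand bar",onz(ct,264,212,136), "box",onz(ct,274,274,38),"rack",onz(ct,231,140,82))
```

```text
top [array([275., 456.]), array([272., 252.]), array([353., 251.]), array([192., 254.])]
side [array([ 90., 261.]), array([269., 217.]), array([289., 271.]), array([254., 173.])]
tote mouth [ 524.79560624 -326.9450537   220.        ] stand bar [592.68982624   5.51664665 136.        ] box [449.38138359  -7.13142786  38.        ] rack [766.72724794  86.82080657  82.        ]
```

View pics/crop0.png

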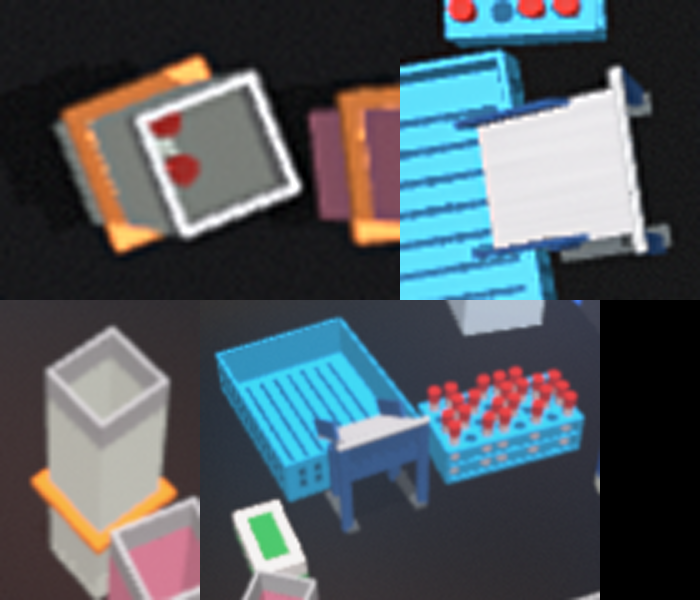

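The crop confirms the white tote, with red caps inside it. Its mouth corners in the top view are at about (407,233), (431,224), (440,248) and (417,258). The bar runs from (258,188) to (265,237).

```bash
cat >> h.py <<'E'
def stand():
    ct=cam("top"); a=onz(ct,257.9,188.1,136);b=onz(ct,264.8,236.7,136)
    return a,b
E
python3 - <<'E'
from h import *
ct=cam("top");cs=cam("side")
C=np.array([onz(ct,*p,220) for p in((407,233),(431,224.4),(440,247.6),(417,257.6))])
print(C.round(),C.mean(0),[np.linalg.norm(C[i]-C[i-1]).round() for i in range(4)],[np.degrees(np.arctan2(*(C[i]-C[i-1])[[1,0]])).round() for i in range(4)])
# side mouth centre crop scale 3.333: corners
S=np.array([(112,328),(168,380),(103,440),(47,372)])-[0,300]; S=S/[200/60,300/90]+[285,235]
D=np.array([onz(cs,*p,220) for p in S]);print(D.round(),D.mean(0))
a,b=stand();print(a,b,np.linalg.norm(a-b),np.degrees(np.arctan2(*(b-a)[[1,0]])))
# side view bar ends: crop(2.5) 
E2=[((332-200)/2.5+225,(446-300)/2.5+120),((430-200)/2.5+225,(420-300)/2.5+120)]
print([onz(cs,*p,136) for p in E2])
# basket outer rim corners top view
print([onz(ct,*p,60).round() for p in((130,201),(230,184),(241,256),(141,273))])
E
```

```text
[[ 540. -294.  220.]
 [ 556. -344.  220.]
 [ 509. -362.  220.]
 [ 489. -314.  220.]] [ 523.46534502 -328.4959109   220.        ] [np.float64(54.0), np.float64(53.0), np.float64(51.0), np.float64(52.0)] [np.float64(21.0), np.float64(-72.0), np.float64(-160.0), np.float64(112.0)]
[[ 540. -297.  220.]
 [ 558. -345.  220.]
 [ 508. -372.  220.]
 [ 492. -316.  220.]] [ 524.69246096 -332.59229588  220.        ]
[646.14112777  18.52283202 136.        ] [538.01022296   4.3873528  136.        ] 109.0509254845734 -172.55220783255726
[array([534.70226745,   6.00313173, 136.        ]), array([649.20795085,  12.47734269, 136.        ])]
[array([629., 336.,  60.]), array([665.,  93.,  60.]), array([494.,  68.,  60.]), array([457., 308.,  60.])]
```

```bash
python3 -m crank '[[[0.5,-1,0.5],-0.34],[[0.6,-1,0.5],-0.34],[[0.6,-1,0.5],-0.34],[[0.6,-1,0.5],-0.34],[[0.6,-1,0.5],-0.34],[[0.6,-1,0.5],-0.34],[[0.6,-1,0.5],-0.34],[[0.6,-1,0.5],-0.34],[[0.6,-1,0],-0.34],[[0.6,-1,0],-0.34],[[0.6,-1,0],-0.34],[[0.6,-1,0],-0.34],[[0.6,-1,0],-0.34],[[0.6,-1,0],-0.34],[[0.6,-1,0],-0.34],[[0.6,-1,0],-0.34],[[0.6,-1,0],-0.34],[[0.6,-1,0],-0.34],[[0.6,-1,0],-0.34],[[0.6,-1,0],-0.34]]' -1
python3 -m crank '[[[0.2,-1,0],-0.34],[[0.2,-1,0],-0.34],[[0,-1,0],-0.34],[[0,-1,0],-0.34],[[0,-1,0],-0.34],[[0,-1,0],-0.34],[[0,-1,0],-0.34],[[0,-1,0],-0.34],[[0,-1,0],-0.34],[[0,-1,0],-0.34],[[0,-1,0],-0.34],[[0,-1,0],-0.34],[[0,-1,0],-0.34],[[0,-1,0],-0.34],[[0,-1,0],-0.34],[[0,-1,0],-0.34],[[0,-1,0],-0.34],[[0,-1,0],-0.34],[[0,-0.7,0],-0.34],[[0,0,0],0]]'
```

```text
time_s: 2.65
eef_pos: [484.2, 146.9, 327.0]
tcp_rot: [-3.141, -0.0, -0.756]
contact_force: [0.8, 0.4, 0.3]
grip_width: 87.6
grasp_force: 0.0
time_s: 5.15
eef_pos: [493.3, -320.0, 326.4]
tcp_rot: [3.141, 0.0, -1.208]
contact_force: [0.2, -0.0, -0.2]
grip_width: 87.9
grasp_force: 0.0
```

Run:
```python
from h import *
st=bot.get_state(); im=snap("wrist","w1.png"); c=cam("wrist",st)
print(proj(c,[524,-330,220]))
C=[(540,-296),(557,-344.5),(509,-367),(490,-315)]
for p in C: print(proj(c,[*p,220]).round())
```

```text
[284.01325735 168.14391108]
[250. 202.]
[248. 134.]
[320. 129.]
[319. 202.]
```

View pics/w1.png

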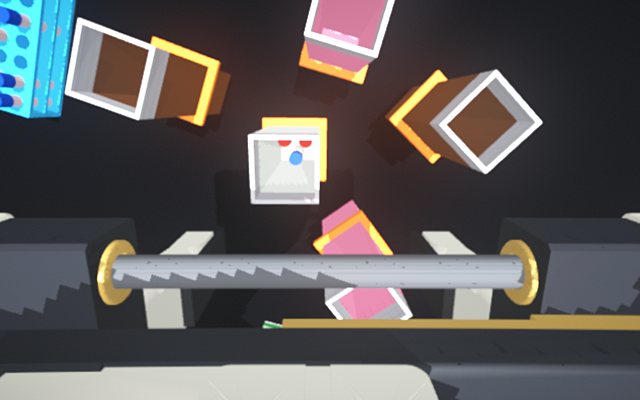

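The wrist view shows the white tote's mouth with corners (248,134), (321,134), (319,203) and (249,203). It is aligned with the gripper, and two red caps and one blue cap are inside.

Run:
```python
from h import *
c=cam("wrist")
C=np.array([onz(c,*p,220) for p in((248,134),(321,134),(319,203),(249,203))])
print(C.round(1),C.mean(0),[np.degrees(np.arctan2(*(C[i]-C[i-1])[[1,0]])).round(1) for i in range(4)])
print((C.mean(0)-bot.get_state()["eef_pos"])/25)
```

```text
[[ 557.3 -343.7  220. ]
 [ 507.3 -362.8  220. ]
 [ 489.9 -313.3  220. ]
 [ 540.3 -294.   220. ]] [ 523.68937176 -328.46858413  220.        ] [np.float64(-71.1), np.float64(-159.1), np.float64(109.3), np.float64(20.9)]
[ 1.20951303 -0.36745974 -4.25868282]
```

```bash
python3 -m crank '[[[0.6,-0.17,0],0],[[0.61,-0.17,0],0],[[0,0,-0.8],0],[[0,0,-0.8],0],[[0,0,-0.8],0],[[0,0,-0.8],0],[[0,0,-0.8],0],[[0,0,-0.7],0],[[0,0,-0.6],0],[[0,0,-0.5],0],[[0,0,0],0]]' -1
python3 -m crank '[[[0,0,0],0],[[0,0,0],0],[[0,0,0],0],[[0,0,0],0],[[0,0,0],0],[[0,0,0],0],[[0,0,0],0],[[0,0,0],0]]' 1 15
```

```text
time_s: 6.58
eef_pos: [523.8, -327.1, 180.5]
tcp_rot: [3.14, 0.001, -1.206]
contact_force: [-0.2, -0.5, 0.3]
grip_width: 87.5
grasp_force: 0.0
time_s: 7.58
eef_pos: [524.2, -327.4, 181.8]
tcp_rot: [3.142, -0.0, -1.205]
contact_force: [-1.3, 0.1, 3.1]
grip_width: 52.0
grasp_force: 15.0
```

```bash
python3 -m crank '[[[0,0,0.5],0],[[0,0,0.8],0],[[0,0,0.7],0],[[0.1,0.4,0],-0.1],[[0.2,0.8,0],-0.23],[[0.21,0.84,0],-0.23],[[0.21,0.84,0],-0.23],[[0.21,0.84,0],-0.23],[[0.21,0.84,0],-0.23],[[0.21,0.84,0],-0.23],[[0.21,0.84,0],-0.23],[[0.21,0.84,0],-0.23],[[0.21,0.84,0],-0.23],[[0.21,0.84,0],-0.23],[[0.21,0.84,0],-0.23],[[0.21,0.84,0],-0.23],[[0.2,0.8,0],-0.23],[[0.15,0.46,0],-0.16],[[0,0,0],0],[[0,0,0],0]]'
python3 - <<'E'
from h import *
st=bot.get_state(); im=snap("wrist","w2.png"); c=cam("wrist",st); cv2.imwrite("pics/a.png",cv2.vconcat([cv2.resize(cv2.imread("pics/w2.png"),(480,300)),cv2.resize(snap("side","s2.png")[100:280,180:468,::-1],(480,300))]))
for p in((646,18.5),(538,4.4),(592,11)): print(proj(c,[*p,136]).round())
E
```

```text
time_s: 10.07
eef_pos: [597.9, -35.0, 231.3]
tcp_rot: [3.141, -0.0, -1.432]
contact_force: [-1.4, 0.1, -3.0]
grip_width: 51.5
grasp_force: 15.0
[246. 256.]
[387. 258.]
[317. 256.]
```

View pics/a.png

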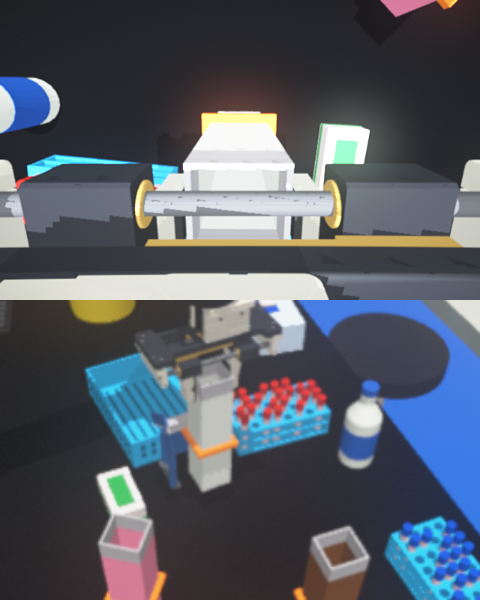

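Wrist and side views: the tote hangs upright behind the bar, centred, and clear of the carton and rack. Next I lower it, then lean it.

```bash
python3 -m crank '[[[0,0,-0.6],0],[[0,0,-0.6],0],[[0,0,-0.6],0],[[-0.05,0.34,0],0],[[-0.05,0.35,0],0],[[-0.05,0.35,0],0],[[0,0,0],0]]'
python3 -m crank '[[[-0.03,0.19,-0.12],0],[[-0.03,0.19,-0.12],0],[[-0.01,0.09,-0.22],0],[[-0.01,0.09,-0.22],0],[[0.005,-0.04,-0.2],0],[[0.005,-0.04,-0.2],0],[[0.005,-0.04,-0.18],0],[[0,0,0],0],[[0,0,0],0]]'
python3 - <<'E'
from h import *
a=snap("side","s3.png")[110:260,220:420,::-1]; b=snap("top","t3.png")[150:300,180:380,::-1]
cv2.imwrite("pics/b.png",np.vstack([cv2.resize(a,(400,300),interpolation=2),cv2.resize(b,(400,300),interpolation=2)]))
E
```

```text
time_s: 11.05
eef_pos: [594.8, -7.8, 187.3]
tcp_rot: [-3.14, 0.0, -1.431]
contact_force: [0.1, -0.1, -2.3]
grip_width: 52.0
grasp_force: 15.0
time_s: 12.18
eef_pos: [594.7, 2.9, 158.5]
tcp_rot: [-3.136, -0.0, -1.431]
contact_force: [-3.1, 0.9, 19.1]
grip_width: 52.3
grasp_force: 15.0
```

View pics/b.png

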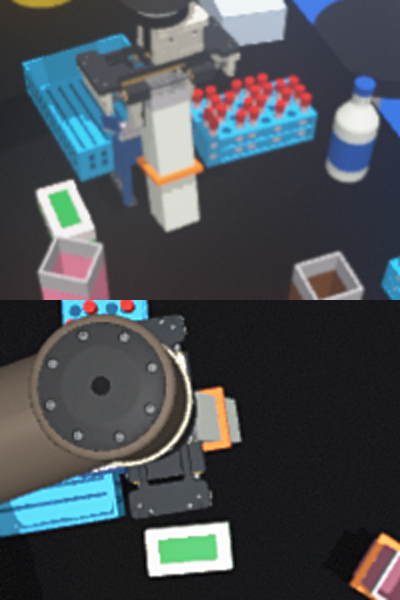

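Run:
```python
from h import *
ct=cam("top"); u=np.array([np.cos(np.radians(98)),np.sin(np.radians(98))]);o=np.array([592,11])
for z in(10,20,30,40): print(z,[(onz(ct,*p,z)[:2]-o)@u for p in((297.5,199),(300.5,218.5))])
for z in(70,90,110): print('collar',z,[(onz(ct,*p,z)[:2]-o)@u for p in((291,194),(296,222))])
for th in (20,25,30,35,38,40):
    t=np.radians(th);s,c=np.sin(t),np.cos(t);xf=-4-136*s/c; print(th,"foot back",xf-52*c,52*s,"collar back-top",xf+95*s-60*c,95*c+60*s)
st=bot.get_state(); print((np.array(st["eef_pos"][:2])-o)@u,st["contact_force"])
```

```text
10 [np.float64(-80.96732091016133), np.float64(-80.82226974430704)]
20 [np.float64(-81.15472340022555), np.float64(-81.01083184394003)]
30 [np.float64(-81.3421258902898), np.float64(-81.19939394357301)]
40 [np.float64(-81.52952838035404), np.float64(-81.387956043206)]
collar 70 [np.float64(-68.82914739922543), np.float64(-70.28120620456167)]
collar 90 [np.float64(-69.4266916615707), np.float64(-70.85436378422999)]
collar 110 [np.float64(-70.02423592391597), np.float64(-71.42752136389831)]
20 foot back -102.36396814107076 17.785047452934773 collar back-top -77.3895954914195 109.79200757420142
25 foot back -114.5458464349856 21.97614961051637 collar back-top -81.64757386591236 111.45633547292371
30 foot back -127.5529576065799 25.999999999999996 collar back-top -86.98116083685542 112.27241335952168
35 foot back -141.82413149954812 29.825974690254395 collar back-top -93.88758640051066 112.23403038851698
38 foot back -151.2314043924631 32.01439671693423 collar back-top -99.04765026537936 111.80071011217808
40 foot back -157.95186088229693 33.42495570370004 collar back-top -103.01539350702751 111.34147867749526
-8.421627193521251 [-3.96329013  1.41837508 18.82934286]
```

The side view shows the tote leaning only about 15°, because its foot grounded and it slid up in the grip by about 24 mm. It is already against the bar, so I'll open slightly, rise, regrip near the mouth, and finish the lean with the foot in the air.

```bash
python3 -m crank '[[[0,0,0],0],[[0,0,0],0],[[0,0,0.2],0],[[0,0,0.3],0],[[0,0,0.3],0],[[0,0,0.2],0],[[0,0,0],0]]' -0.3
python3 -m crank '[[[0,0,0],0],[[0,0,0],0],[[0,0,0],0],[[0,0,0],0]]' 1 20
python3 - <<'E'
from h import *
b=snap("side","s4.png")[110:260,220:420,::-1]; t=snap("top","t4.png")[150:300,180:380,::-1]
cv2.imwrite("pics/c.png",np.hstack([cv2.resize(b,(400,300),interpolation=2),cv2.resize(t,(400,300),interpolation=2)]))
E
```

```text
time_s: 13.15
eef_pos: [593.1, 2.3, 180.7]
tcp_rot: [-3.141, 0.0, -1.432]
contact_force: [0.1, -0.6, 0.0]
grip_width: 57.4
grasp_force: 0.0
time_s: 13.65
eef_pos: [592.8, 2.2, 179.9]
tcp_rot: [3.141, -0.0, -1.432]
contact_force: [1.1, -0.4, -0.5]
grip_width: 51.9
grasp_force: 20.0
```

View pics/c.png

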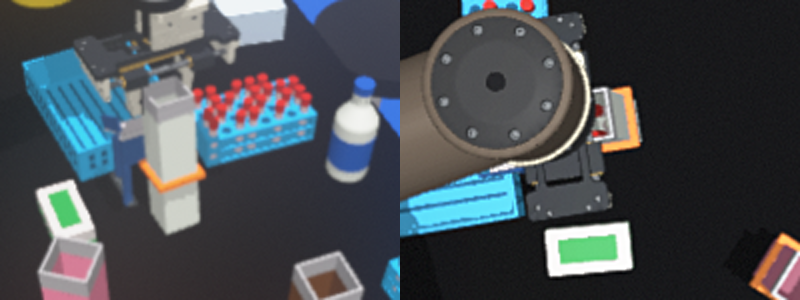

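The pictures show that the tote fell back upright, with its mouth edge at about (286,207) and its collar edge at about (300,207) in the top view. I'll measure it and regrip.

Run:
```python
from h import *
ct=cam("top"); u=np.array([np.cos(np.radians(98)),np.sin(np.radians(98))]);o=np.array([592,11]);v=np.array([-u[1],u[0]])*-1
im=cv2.imread("pics/t4.png"); hsv=cv2.cvtColor(im,cv2.COLOR_BGR2HSV)
m=cv2.inRange(hsv,(8,150,120),(22,255,255)); m[:, :270]=0; m[:,330:]=0; m[:180]=0;m[240:]=0
p=np.argwhere(m)[:,::-1]; print(len(p),p.min(0),p.max(0))
for q in p: pass
P=np.array([onz(ct,*q,95)[:2]-o for q in p]); print("collar",(P@u).min(),(P@u).max(),(P@np.array([-u[1],u[0]])).min(),(P@np.array([-u[1],u[0]])).max())
for r in (200,205,210): print(r,[(im[r,x].sum()//3) for x in range(272,304)], [(onz(ct,x,r,220)[:2]-o)@u for x in(284,286)])
```

```text
173 [281 193] [299 225]
collar -79.1557223279806 -35.97548366928755 -36.34737552733557 34.56602354197912
200 [np.uint64(108), np.uint64(214), np.uint64(234), np.uint64(126), np.uint64(43), np.uint64(69), np.uint64(128), np.uint64(127), np.uint64(125), np.uint64(123), np.uint64(162), np.uint64(234), np.uint64(173), np.uint64(125), np.uint64(150), np.uint64(158), np.uint64(158), np.uint64(157), np.uint64(155), np.uint64(164), np.uint64(180), np.uint64(179), np.uint64(181), np.uint64(179), np.uint64(140), np.uint64(121), np.uint64(36), np.uint64(19), np.uint64(23), np.uint64(22), np.uint64(26), np.uint64(22)] [np.float64(-57.22111620383781), np.float64(-61.276875003721266)]
205 [np.uint64(189), np.uint64(242), np.uint64(119), np.uint64(36), np.uint64(31), np.uint64(45), np.uint64(60), np.uint64(55), np.uint64(56), np.uint64(90), np.uint64(150), np.uint64(202), np.uint64(226), np.uint64(129), np.uint64(125), np.uint64(158), np.uint64(158), np.uint64(157), np.uint64(156), np.uint64(156), np.uint64(162), np.uint64(172), np.uint64(178), np.uint64(180), np.uint64(177), np.uint64(132), np.uint64(80), np.uint64(23), np.uint64(20), np.uint64(25), np.uint64(26), np.uint64(26)] [np.float64(-55.650556133054764), np.float64(-59.70377163721802)]
210 [np.uint64(193), np.uint64(70), np.uint64(28), np.uint64(31), np.uint64(43), np.uint64(87), np.uint64(142), np.uint64(180), np.uint64(192), np.uint64(179), np.uint64(149), np.uint64(155), np.uint64(208), np.uint64(223), np.uint64(128), np.uint64(134), np.uint64(157), np.uint64(159), np.uint64(158), np.uint64(157), np.uint64(156), np.uint64(169), np.uint64(176), np.uint64(179), np.uint64(178), np.uint64(176), np.uint64(155), np.uint64(88), np.uint64(27), np.uint64(22), np.uint64(24), np.uint64(23)] [np.float64(-54.081217096893134), np.float64(-58.13196036676772)]
```

```bash
python3 -m crank '[[[0,0,0],0],[[0,0,0],0],[[0,0,0],0],[[0,0,0],0],[[0.05,-0.4,0],0],[[0.07,-0.5,0],0],[[0.07,-0.5,0],0],[[0,-0.1,0],0],[[0,0,0],0]]' -0.45
python3 - <<'E'
from h import *
ct=cam("top"); u=np.array([np.cos(np.radians(98)),np.sin(np.radians(98))]);o=np.array([592,11])
st=bot.get_state();print((np.array(st["eef_pos"][:2])-o)@u)
snap("top","t5.png"); im=cv2.imread("pics/t5.png"); hsv=cv2.cvtColor(im,cv2.COLOR_BGR2HSV)
m=cv2.inRange(hsv,(8,150,120),(22,255,255)); m[:, :270]=0; m[:,340:]=0; m[:180]=0;m[240:]=0
p=np.argwhere(m)[:,::-1]; print(len(p))
P=np.array([onz(ct,*q,91)[:2]-o for q in p]) if len(p) else 0; w=np.array([-u[1],u[0]])
if len(p): print("collar",(P@u).min(),(P@u).max(),(P@w).min(),(P@w).max())
snap("side","s5.png"); im=cv2.imread("pics/s5.png")[130:260,260:360]; 
t=cv2.imread("pics/t5.png")[160:260,250:350]
cv2.imwrite("pics/d.png",np.hstack([cv2.resize(im,(400,520),interpolation=2),cv2.resize(t,(400,520),interpolation=2)]))
E
```

```text
time_s: 14.88
eef_pos: [597.5, -35.7, 180.0]
tcp_rot: [3.142, 0.0, -1.433]
contact_force: [0.3, -0.4, -0.3]
grip_width: 63.5
grasp_force: 0.0
-47.01715203875334
44
collar -82.46173971269569 -73.72620038213968 2.3280655417320637 32.62213281702925
```

View pics/d.png

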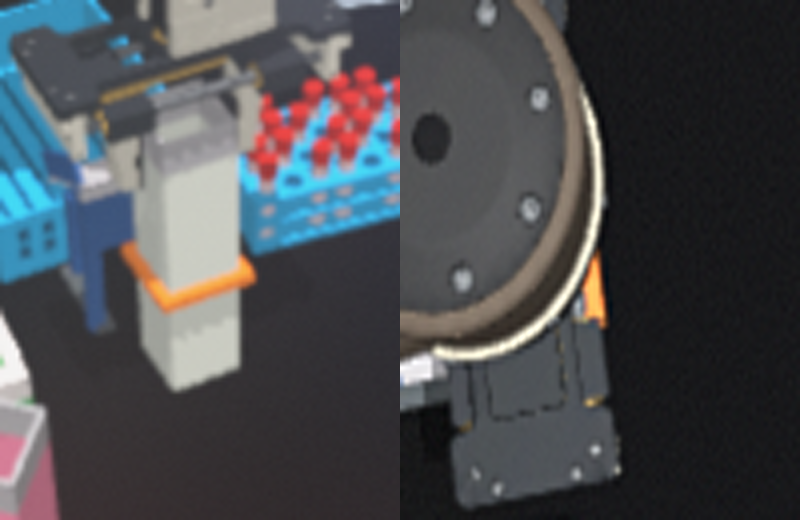

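The tote is upright and centred in the gripper: its centre is at stand x = -48 and the gripper is at -47. I'll regrip, lift the foot 12 mm and lean it over the bar.

```bash
python3 -m crank '[[[0,0,0],0],[[0,0,0],0],[[0,0,0],0],[[0,0,0.3],0],[[0,0,0.23],0],[[-0.06,0.45,0],0],[[-0.06,0.45,0],0],[[-0.06,0.45,0],0],[[-0.03,0.22,-0.09],0],[[-0.03,0.23,-0.09],0],[[-0.02,0.14,-0.21],0],[[-0.02,0.14,-0.21],0],[[0,0,-0.25],0],[[0,0,-0.25],0],[[0,0,0],0]]' 1 15
python3 - <<'E'
from h import *
ct=cam("top"); cs=cam("side"); u=np.array([np.cos(np.radians(98)),np.sin(np.radians(98))]);o=np.array([592,11])
st=bot.get_state();print((np.array(st["eef_pos"][:2])-o)@u, st["eef_pos"][2]+19)
snap("top","t6.png"); im=cv2.imread("pics/t6.png"); hsv=cv2.cvtColor(im,cv2.COLOR_BGR2HSV)
for nm,m in(("orange",cv2.inRange(hsv,(8,150,120),(22,255,255))),("white",cv2.inRange(hsv,(0,0,90),(180,70,255)))):
    m[:, :285]=0; m[:,340:]=0; m[:190]=0;m[235:]=0
    p=np.argwhere(m)[:,::-1]; print(nm,len(p))
    if len(p):
        for z in(30,100):
            P=np.array([onz(ct,*q,z)[:2]-o for q in p]);print(z,np.percentile(P@u,[1,99]))
E
```

```text
time_s: 16.85
eef_pos: [591.6, 17.0, 167.9]
tcp_rot: [-3.138, -0.0, -1.432]
contact_force: [-2.4, -2.9, 14.0]
grip_width: 52.4
grasp_force: 15.0
6.021050410134563 186.93157344610995
orange 147
30 [-68.12072945 -42.26678967]
100 [-70.18445707 -45.80084916]
white 249
30 [-84.39351845 -44.49882425]
100 [-85.53180102 -47.90594636]
```

Run:
```python
from h import *
snap("side","s6.png"); a=cv2.imread("pics/s6.png")[135:235,250:350]; t=cv2.imread("pics/t6.png")[170:245,230:320]
cv2.imwrite("pics/e.png",np.hstack([cv2.resize(a,(400,400),interpolation=2),cv2.resize(t,(400,400*75//90+67),interpolation=2)]))
```

```text
(no output)
```

View pics/e.png

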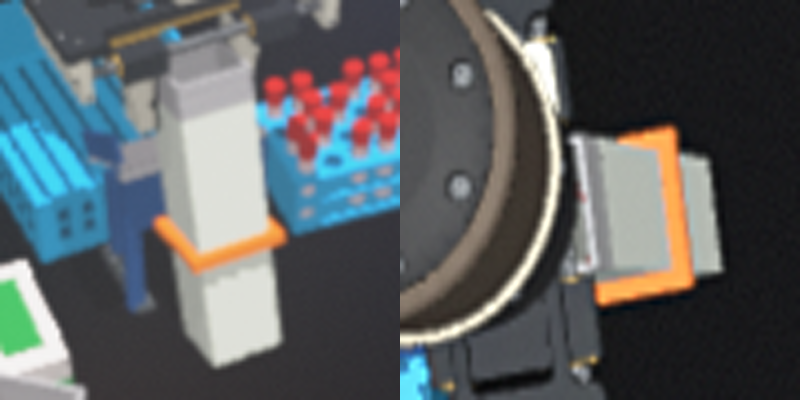

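Side view e.png: the foot's back corners are at (304.5,226.5) and (320,221), and the collar's back corners at (300,202.5) and (321.5,194.5). Top view: foot corners (302.5,221) and (300,199.6), collar (296,224) and (292,193.6), mouth back edge (273,220.6) and (270,195). The tote leans moderately. I'll triangulate it.

Run:
```python
from h import *
ct=cam("top"); cs=cam("side"); u=np.array([np.cos(np.radians(98)),np.sin(np.radians(98))]);o=np.array([592,11])
for n,a,b in(("footL",(302.5,221),(304.5,226.5)),("footR",(299.8,199.6),(320.2,220.8)),("colL",(295.9,224.4),(300,202.5)),("colR",(292.3,193.6),(321.5,194.5)),("mouthL",(273.2,220.6),(293,155.5)),("mouthR",(270,195.1),(313,152))):
    P,e=tri(ct,a,cs,b); print(n,((P[:2]-o)@u).round(1),((P[:2]-o)@[-u[1],u[0]]).round(1),P[2].round(1),e.round(1))
# stand bar in the original pictures
for a,b in(((257.9,188.1),(317,168)),((264.8,236.7),(277.8,178.4))):
    P,e=tri(ct,a,cs,b); print("bar",P,e)
```

```text
footL -86.0 25.2 12.2 6.1
footR -86.9 -26.4 11.1 2.6
colL -71.9 32.9 100.3 8.9
colR -73.4 -35.0 101.6 2.5
mouthL -29.8 26.0 227.9 1.6
mouthR -31.2 -28.2 220.5 4.0
bar [648.93162198  18.39127717 130.95887781] 4.708610978342119
bar [536.25671232   4.74013322 136.76664219] 3.59535287881877
```

```bash
python3 -m crank '[[[0,0,0],0],[[0,0,0],0],[[0,0,0],0],[[0,0,0],0],[[0,0,0.3],0],[[0,0,0.2],0],[[0,0,0],0]]' -0.45
cat > col.py <<'E'
from h import *
ct=cam("top"); u=np.array([np.cos(np.radians(98)),np.sin(np.radians(98))]);o=np.array([592,11])
st=bot.get_state();print("G",(np.array(st["eef_pos"][:2])-o)@u,(np.array(st["eef_pos"][:2])-o)@[-u[1],u[0]],st["eef_pos"][2]+19)
import time
im=vision.capture("top")[:,:,::-1].copy(); cv2.imwrite("pics/last.png",im); hsv=cv2.cvtColor(im,cv2.COLOR_BGR2HSV)
m=cv2.inRange(hsv,(8,150,120),(22,255,255)); m[:, :265]=0; m[:,345:]=0; m[:180]=0;m[250:]=0
p=np.argwhere(m)[:,::-1]
if len(p):
    P=np.array([onz(ct,*q,95)[:2]-o for q in p]); x=P@u; y=P@[-u[1],u[0]]
    print("collar back edge",np.percentile(x,2),"y",y.min(),y.max(),len(p))
w=cv2.inRange(hsv,(0,0,85),(180,80,255)); w[:, :290]=0; w[:,345:]=0; w[:195]=0;w[230:]=0
p=np.argwhere(w)[:,::-1]
if len(p): print("white back edge z~15",np.percentile([(onz(ct,*q,15)[:2]-o)@u for q in p],2))
E
python3 col.py
```

```text
time_s: 17.82
eef_pos: [590.9, 16.8, 179.1]
tcp_rot: [-3.14, 0.0, -1.432]
contact_force: [0.0, -0.5, -0.2]
grip_width: 63.5
grasp_force: 0.0
G 5.911749110176185 0.23581734019059403 198.11799453316672
collar back edge -69.44006625451254 y -35.872621316597495 34.68513410074583 202
white back edge z~15 -84.07310879507634
```

It now leans by itself on the bar at 15°, but the lean is too steep for a low grip. I'll take it again near the mouth, move the foot back 70 mm, and tip it about its foot edge onto the bar.

```bash
python3 -m crank '[[[0.05,-0.32,0.04],0],[[0.04,-0.32,0.04],0],[[0,0,0],0]]' -0.45
python3 -m crank '[[[0,0,0],0],[[0,0,0],0],[[0,0,0],0],[[0,0,0],0],[[0,0,0.35],0],[[0.05,-0.34,0.05],0],[[0.1,-0.68,0],0],[[0.1,-0.68,0],0],[[0.1,-0.68,0],0],[[0.05,-0.35,0],0],[[0,0,0],0]]' 1 20
python3 col.py
```

```text
time_s: 18.25
eef_pos: [592.8, -0.1, 180.2]
tcp_rot: [3.141, -0.0, -1.433]
contact_force: [-0.3, -0.7, -0.4]
grip_width: 63.6
grasp_force: 0.0
time_s: 19.62
eef_pos: [602.8, -68.4, 190.1]
tcp_rot: [3.141, 0.0, -1.434]
contact_force: [-0.3, 0.5, -3.1]
grip_width: 51.3
grasp_force: 20.0
G -80.17564924360278 0.37808195357323254 209.11245274939205
collar back edge -139.94926879461977 y -13.783230547629605 34.22632641171104 90
white back edge z~15 -152.4103144693512
```

```bash
python3 -m crank '[[[0,0,-0.22],0],[[0,0,-0.22],0],[[-0.05,0.34,-0.06],0],[[-0.05,0.34,-0.06],0],[[-0.05,0.34,-0.09],0],[[-0.05,0.33,-0.09],0],[[0,0,0],0]]' 1 12
python3 col.py
```

```text
time_s: 20.55
eef_pos: [598.0, -32.6, 171.8]
tcp_rot: [-3.141, 0.001, -1.431]
contact_force: [0.4, 2.0, 3.0]
grip_width: 52.0
grasp_force: 12.0
G -44.05094373523422 0.11969751152066835 190.81806090720838
collar back edge -120.31431490536035 y -36.69306310153267 34.21353131128171 199
white back edge z~15 -148.49259524026894
```

```bash
python3 -m crank '[[[-0.05,0.33,-0.12],0],[[-0.05,0.33,-0.12],0],[[-0.05,0.32,-0.15],0],[[-0.04,0.32,-0.15],0],[[-0.03,0.18,-0.1],0],[[0,0,0],0]]' 1 12
python3 col.py
python3 -m crank '[[[-0.03,0.18,-0.1],0],[[0,0,0],0],[[0,0,0],0]]'
python3 col.py
```

```text
time_s: 21.35
eef_pos: [592.2, 3.8, 155.5]
tcp_rot: [3.141, 0.0, -1.432]
contact_force: [0.8, 2.1, 2.4]
grip_width: 52.2
grasp_force: 12.0
G -7.1853165434883115 0.7777181252298246 174.51717576233892
collar back edge -99.48075027625418 y -36.93784962808906 35.28100373348867 242
white back edge z~15 -144.18131015407516
time_s: 21.78
eef_pos: [591.5, 7.7, 153.2]
tcp_rot: [3.141, 0.0, -1.433]
contact_force: [2.4, 1.2, 2.0]
grip_width: 52.0
grasp_force: 12.0
G -3.1986625425751987 0.9721364519740602 172.24139857510144
collar back edge -97.04559464480639 y -36.10053939631757 35.28100373348867 232
white back edge z~15 -143.62147341339096
```

```bash
python3 -m crank '[[[0,0,0],0],[[0,0,0],0],[[0,0,0],0],[[0,0,0],0],[[0,0,0],0],[[0,0,0.6],0],[[0,0,1],0],[[0,0,1],0],[[0,0,0.6],0],[[0,0,0],0]]' -1
python3 - <<'E'
from h import *
exec(open("col.py").read())
snap("side","s7.png");a=cv2.imread("pics/s7.png")[130:240,240:350]; t=im[170:250,210:320]
cv2.imwrite("pics/f.png",np.hstack([cv2.resize(a,(400,400),interpolation=2),cv2.resize(t,(400,400),interpolation=2)]))
h=cv2.cvtColor(cv2.imread("pics/s7.png"),cv2.COLOR_BGR2HSV); m=cv2.inRange(h,(8,150,120),(22,255,255)); m[:130]=0;m[232:]=0;m[:,:270]=0;m[:,345:]=0
p=np.argwhere(m)[:,::-1]; print("side orange:",*[p[i] for i in (p[:,0].argmin(),p[:,0].argmax(),p[:,1].argmin(),p[:,1].argmax())])
E
```

```text
time_s: 23.08
eef_pos: [592.1, 7.9, 234.8]
tcp_rot: [-3.139, 0.0, -1.432]
contact_force: [-0.2, -0.8, 0.3]
grip_width: 87.6
grasp_force: 0.0
G -3.1167692033962786 0.31232686997474257 253.80822262183193
collar back edge -95.77072363460933 y -36.10053939631757 35.28100373348867 229
white back edge z~15 -143.3328845500631
side orange: [295 202] [325 198] [322 196] [302 207]
```

Released, the tote stays leaning at about 38°, with its raised back foot corner near stand x = -145, z = 32. Next I retreat, go behind it, and take it low at the foot.

```bash
python3 -m crank '[[[0.12,-0.9,0],0],[[0.13,-0.9,0],0],[[0.13,-0.9,0],0],[[0.13,-0.9,0],0],[[0.13,-0.9,0],0],[[0.12,-0.9,0],0],[[0,0,-0.5],0],[[0,0,-0.9],0],[[0,0,-0.9],0],[[0,0,-0.9],0],[[0,0,-0.9],0],[[0,0,-0.9],0],[[0,0,-0.6],0],[[0,0,0],0]]' -1
python3 - <<'E'
from h import *
exec(open("col.py").read())
E
```

```text
time_s: 24.92
eef_pos: [609.4, -127.0, 91.6]
tcp_rot: [3.138, 0.0, -1.432]
contact_force: [0.9, -0.1, 0.7]
grip_width: 87.6
grasp_force: 0.0
G -139.05570169317457 1.9433123755561867 110.55260455207726
collar back edge -94.91042961888837 y 26.69911855801981 35.28100373348867 86
white back edge z~15 -189.6365766148531
```

```bash
python3 -m crank '[[[0,0,-0.6],0],[[0,0,-0.6],0],[[0,0,-0.5],0],[[0,0,-0.4],0],[[0,0,-0.3],0],[[0,0,-0.2],0],[[0,0,0],0]]' -1
python3 -m crank '[[[0,0,0],0],[[0,0,0],0],[[0,0,0],0],[[0,0,0],0],[[0,0,0],0]]' 1 35
```

```text
time_s: 25.85
eef_pos: [610.5, -127.3, 28.0]
tcp_rot: [3.141, 0.0, -1.432]
contact_force: [-1.6, -0.1, 0.2]
grip_width: 88.2
grasp_force: 0.0
time_s: 26.48
eef_pos: [610.6, -127.3, 28.4]
tcp_rot: [-3.142, -0.0, -1.432]
contact_force: [0.4, 0.0, 1.0]
grip_width: 51.3
grasp_force: 35.0
```

```bash
python3 -m crank '[[[0.02,-0.15,0.49],0],[[0.02,-0.15,0.49],0],[[0.02,-0.15,0.49],0],[[0.02,-0.15,0.48],0],[[0,0.01,0.45],0],[[0,0.02,0.45],0],[[0,0.01,0.45],0],[[0,0.02,0.45],0],[[0,0,0],0]]' 1 35
cat > lk.py <<'E'
from h import *
exec(open("col.py").read())
a=vision.capture("side")[:,:,::-1].copy();cv2.imwrite("pics/lasts.png",a)
h=cv2.cvtColor(a,cv2.COLOR_BGR2HSV); m=cv2.inRange(h,(8,150,120),(22,255,255)); m[:100]=0;m[232:]=0;m[:,:262]=0;m[:,345:]=0
p=np.argwhere(m)[:,::-1]
if len(p): print("side orange:",len(p),*[p[i] for i in (p[:,0].argmin(),p[:,0].argmax(),p[:,1].argmin(),p[:,1].argmax())])
cs=cam("side"); v=np.array([-u[1],u[0]]); B=np.array([2,136])
def pt(th,sc,s,t,y):
    t_=np.radians(th);d=np.array([np.sin(t_),np.cos(t_)]);n=np.array([-d[1],d[0]]);q=B+(s-sc)*d+(t+26)*n
    return np.r_[o+q[0]*u+y*v,q[1]]
import sys
for th,sc in eval(sys.argv[1]):
    print("pred",th,sc,"side collar corners",[proj(cs,pt(th,sc,91,34,y)).round().tolist() for y in(34,-34)],"top",[proj(ct,pt(th,sc,91,34,y)).round().tolist() for y in(34,-34)])
E
python3 lk.py '[(60,155),(70,155)]'
```

```text
time_s: 27.6
eef_pos: [613.3, -140.7, 123.3]
tcp_rot: [-3.14, -0.0, -1.432]
contact_force: [-0.3, 0.7, -2.8]
grip_width: 51.7
grasp_force: 35.0
G -153.15166981995245 0.0584492683914726 142.27498084848327
collar back edge -108.29286638193939 y 22.049455907198194 31.46858642573587 98
white back edge z~15 -189.3146503098574
side orange: 7 [296 182] [300 181] [297 181] [296 182]
pred 60 155 side collar corners [[300.0, 191.0], [323.0, 182.0]] top [[301.0, 221.0], [296.0, 190.0]]
pred 70 155 side collar corners [[299.0, 185.0], [322.0, 177.0]] top [[299.0, 221.0], [294.0, 190.0]]
```

```bash
python3 -m crank '[[[-0.02,0.135,0.41],0],[[-0.02,0.135,0.41],0],[[-0.02,0.135,0.4],0],[[-0.02,0.135,0.4],0],[[-0.03,0.235,0.33],0],[[-0.03,0.235,0.33],0],[[-0.03,0.235,0.33],0],[[-0.04,0.235,0.34],0],[[0,0,0],0]]' 1 35
python3 lk.py '[(85,140),(100,135)]'
```

```text
time_s: 28.82
eef_pos: [607.7, -103.3, 196.8]
tcp_rot: [-3.14, -0.0, -1.432]
contact_force: [-0.1, -0.2, -4.0]
grip_width: 51.7
grasp_force: 35.0
G -115.37183659051436 0.3473459889534219 215.75313135410957
collar back edge -63.19187623643355 y 24.31245080621474 28.12976499501495 39
white back edge z~15 -187.17160402509603
pred 85 140 side collar corners [[294.0, 173.0], [318.0, 165.0]] top [[286.0, 223.0], [281.0, 191.0]]
pred 100 135 side collar corners [[290.0, 164.0], [314.0, 157.0]] top [[275.0, 224.0], [270.0, 192.0]]
```

Run:
```python
from h import *
w=vision.capture("wrist")[:,:,::-1]; a=cv2.imread("pics/lasts.png")[90:240,230:380]; t=cv2.imread("pics/last.png")[150:270,200:320]
r=lambda i,s:cv2.resize(i,s,interpolation=2)
cv2.imwrite("pics/g.png",np.vstack([np.hstack([r(a,(400,400)),r(t,(400,400))]),np.hstack([r(w,(320,200)),np.zeros((200,480,3),np.uint8)])]))
```

```text
(no output)
```

View pics/g.png

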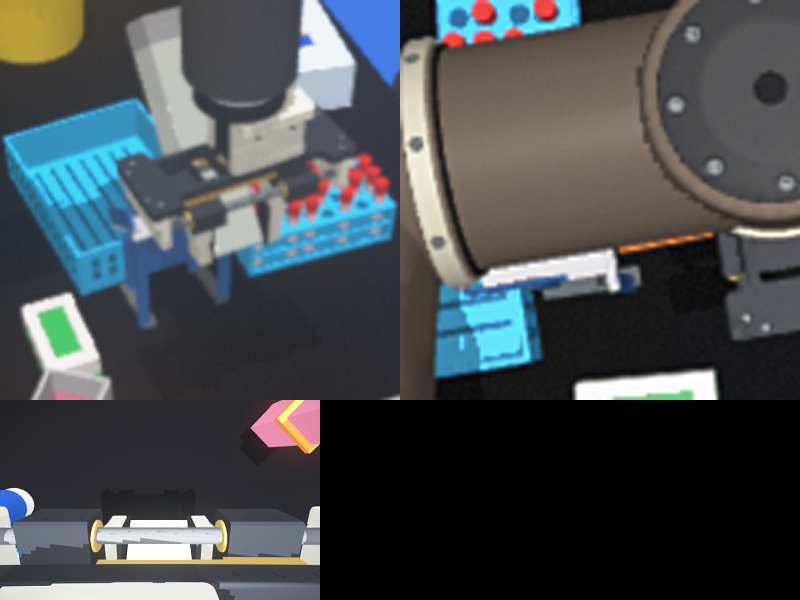

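The side view shows the tote's mouth still high, at about (279,98). The 35 N grip has held its angle and lifted it off the bar. I'll estimate the angle, then go back and relax the grip so it pivots on the bar.

Run:
```python
from h import *
cs=cam("side");u=np.array([np.cos(np.radians(98)),np.sin(np.radians(98))]);v=np.array([-u[1],u[0]]);o=np.array([592,11])
for th in(38,45,50,55,60,70):
    t=np.radians(th);d=np.array([np.sin(t),np.cos(t)]);n=np.array([-d[1],d[0]]);C=np.array([-112,204])
    print(th,[proj(cs,np.r_[o+q[0]*u+26*v,q[1]]).round().tolist() for q in (C+211*d+5*n,C+211*d-47*n)])
```

```text
38 [[283.0, 96.0], [277.0, 99.0]]
45 [[280.0, 98.0], [275.0, 104.0]]
50 [[278.0, 100.0], [274.0, 108.0]]
55 [[276.0, 103.0], [273.0, 112.0]]
60 [[275.0, 106.0], [272.0, 116.0]]
70 [[273.0, 114.0], [272.0, 126.0]]
```

The tote is at about 40°, held rigidly. I'll back down to where the bar carries it, relax to 10 N, and repeat the lift.

```bash
python3 -m crank '[[[0.06,-0.47,-0.67],0],[[0.07,-0.47,-0.66],0],[[0.04,-0.27,-0.8],0],[[0.04,-0.27,-0.82],0],[[0,-0.03,-0.9],0],[[0,-0.03,-0.9],0],[[-0.04,0.3,-0.97],0],[[0,0,0],0]]' 1 35
python3 -m crank '[[[0,0,0],0],[[0,0,0],0],[[0,0,0],0]]' 1 10
python3 -m crank '[[[0.02,-0.15,0.49],0],[[0.02,-0.15,0.48],0],[[0,0,0],0]]' 1 10
python3 lk.py '[(45,168),(50,165),(55,165)]'
```

```text
time_s: 29.98
eef_pos: [609.1, -135.5, 49.5]
tcp_rot: [3.136, 0.001, -1.433]
contact_force: [-0.4, -0.4, -3.0]
grip_width: 51.4
grasp_force: 35.0
time_s: 30.35
eef_pos: [612.2, -135.1, 53.8]
tcp_rot: [-3.14, -0.0, -1.433]
contact_force: [0.3, -2.2, -3.0]
grip_width: 51.8
grasp_force: 10.0
time_s: 30.72
eef_pos: [613.6, -142.7, 79.0]
tcp_rot: [-3.139, -0.0, -1.432]
contact_force: [0.6, -0.7, -2.3]
grip_width: 51.5
grasp_force: 10.0
G -155.18099078012926 -0.020839695465728947 98.04348342577013
collar back edge -91.96191863290377 y 25.389779785188235 33.7325327503088 67
white back edge z~15 -189.74722914594912
pred 45 168 side collar corners [[302.0, 202.0], [325.0, 194.0]] top [[306.0, 221.0], [302.0, 191.0]]
pred 50 165 side collar corners [[301.0, 199.0], [325.0, 191.0]] top [[306.0, 221.0], [301.0, 191.0]]
pred 55 165 side collar corners [[301.0, 197.0], [325.0, 188.0]] top [[305.0, 221.0], [301.0, 190.0]]
```

```bash
python3 -m crank '[[[0,0,0],0],[[0,0,0],0],[[0,0,0],0]]' 1 5
python3 - <<'E'
from h import *
p=cv2.imread("pics/lasts.png").astype(int); a=vision.capture("side")[:,:,::-1].astype(int); s0=cv2.imread("pics/side0.png").astype(int)
d=np.abs(a-p).sum(2)>60; q=np.argwhere(d)[:,::-1]; print("changed",d.sum(), q.min(0) if len(q) else 0,q.max(0) if len(q) else 0)
hs=lambda i:cv2.cvtColor(i.astype(np.uint8),cv2.COLOR_BGR2HSV)
for n,i in(("before",p),("now",a)):
    m=cv2.inRange(hs(i),(0,0,120),(180,45,255))&((np.abs(i-s0).sum(2)>80).astype(np.uint8)*255)
    m[:90]=0;m[200:]=0;m[:,:250]=0;m[:,:][:,320:]=0
    k,l,st,c=cv2.connectedComponentsWithStats(m); j=np.argsort(-st[1:,4])[:3]+1; print(n,[st[x].tolist() for x in j])
    mm=(l==j[0]); q=np.argwhere(mm)[:,::-1]; print(q[q[:,1].argmin()],q[q[:,0].argmin()])
cs=cam("side");u=np.array([np.cos(np.radians(98)),np.sin(np.radians(98))]);v=np.array([-u[1],u[0]]);o=np.array([592,11])
G=np.array(bot.get_state()["eef_pos"]);C=np.array([(G[:2]-o)@u+3.5,G[2]+8])
for th in(40,45,50,55,60):
    t=np.radians(th);d=np.array([np.sin(t),np.cos(t)]);n=np.array([-d[1],d[0]])
    f=lambda y:[proj(cs,np.r_[o+q[0]*u+y*v,q[1]]).round().tolist() for q in (C+211*d+5*n,C+211*d-47*n)]
    print(th,f(26),f(-26))
E
```

```text
time_s: 31.2
eef_pos: [612.5, -142.1, 76.8]
tcp_rot: [3.141, 0.0, -1.432]
contact_force: [0.7, -0.1, -0.6]
grip_width: 52.1
grasp_force: 5.0
changed 424 [12  0] [367 241]
before [[281, 145, 37, 52, 897], [303, 115, 17, 25, 152], [297, 169, 7, 4, 14]]
[301 145] [281 171]
now [[281, 145, 37, 53, 911], [303, 115, 17, 25, 150]]
[302 145] [281 171]
40 [[291.0, 146.0], [285.0, 148.0]] [[309.0, 141.0], [302.0, 142.0]]
45 [[288.0, 147.0], [283.0, 150.0]] [[307.0, 141.0], [301.0, 145.0]]
50 [[287.0, 148.0], [282.0, 153.0]] [[305.0, 143.0], [299.0, 148.0]]
55 [[285.0, 150.0], [281.0, 156.0]] [[303.0, 145.0], [298.0, 151.0]]
60 [[284.0, 153.0], [280.0, 160.0]] [[301.0, 147.0], [297.0, 155.0]]
```

```bash
python3 -m crank '[[[0,0.01,0.3],0],[[0,0.01,0.3],0],[[0,0.01,0.3],0],[[0,0.01,0.3],0],[[0,0.01,0.3],0],[[0,0.01,0.3],0],[[0,0,0],0]]' 1 7
cat > mo.py <<'E'
from h import *
import sys
a=vision.capture("side")[:,:,::-1].astype(int); s0=cv2.imread("pics/side0.png").astype(int)
hs=lambda i:cv2.cvtColor(i.astype(np.uint8),cv2.COLOR_BGR2HSV)
cv2.imwrite("pics/lasts.png",a)
m=cv2.inRange(hs(a),(0,0,120),(180,45,255))&((np.abs(a-s0).sum(2)>80).astype(np.uint8)*255)
m[:90]=0;m[200:]=0;m[:,:250]=0;m[:,320:]=0
k,l,st,c=cv2.connectedComponentsWithStats(m); j=np.argsort(-st[1:,4])[:3]+1; print([st[x].tolist() for x in j])
q=np.argwhere(l==j[0])[:,::-1]; print("top",q[q[:,1].argmin()],"left",q[q[:,0].argmin()])
cs=cam("side");u=np.array([np.cos(np.radians(98)),np.sin(np.radians(98))]);v=np.array([-u[1],u[0]]);o=np.array([592,11])
S=bot.get_state();G=np.array(S["eef_pos"]);C=np.array([(G[:2]-o)@u+3.5,G[2]+8]); print("C-B",C-[2,136],S["contact_force"].round(1))
for th in eval(sys.argv[1]):
    t=np.radians(th);d=np.array([np.sin(t),np.cos(t)]);n=np.array([-d[1],d[0]])
    f=lambda y:[proj(cs,np.r_[o+q[0]*u+y*v,q[1]]).round().tolist() for q in (C+211*d+5*n,C+211*d-47*n)]
    print(th,f(26),f(-26),"face gap over bar",(-((np.array([2,136])-C)@n)-47).round(1),"s_c",((np.array([2,136])-C)@d+9).round())
E
python3 mo.py '(55,60,65,70,75)'
```

```text
time_s: 32.12
eef_pos: [612.8, -140.7, 122.8]
tcp_rot: [-3.141, -0.0, -1.432]
contact_force: [0.3, -1.3, -1.7]
grip_width: 51.9
grasp_force: 7.0
[[281, 140, 37, 44, 929], [303, 94, 17, 26, 162], [312, 186, 7, 6, 30]]
top [298 140] left [281 149]
C-B [-151.59642006   -5.61219733] [ 0.2 -2.1 -0.4]
55 [[284.0, 136.0], [280.0, 143.0]] [[302.0, 130.0], [298.0, 137.0]] face gap over bar 35.4 s_c 136.0
60 [[283.0, 138.0], [279.0, 147.0]] [[301.0, 133.0], [297.0, 141.0]] face gap over bar 23.9 s_c 143.0
65 [[281.0, 141.0], [279.0, 151.0]] [[299.0, 136.0], [296.0, 146.0]] face gap over bar 12.0 s_c 149.0
70 [[281.0, 145.0], [279.0, 155.0]] [[298.0, 140.0], [296.0, 150.0]] face gap over bar -0.4 s_c 153.0
75 [[280.0, 149.0], [279.0, 160.0]] [[297.0, 144.0], [296.0, 155.0]] face gap over bar -13.2 s_c 157.0[ WARN:0@0.659] global loadsave.cpp:1063 imwrite_ Unsupported depth image for selected encoder is fallbacked to CV_8U.
```

```bash
python3 -m crank '[[[-0.02,0.09,0.27],0],[[-0.01,0.09,0.27],0],[[-0.01,0.09,0.27],0],[[-0.01,0.09,0.27],0],[[-0.01,0.09,0.27],0],[[-0.02,0.09,0.27],0],[[0,0,0],0]]' 1 7
python3 mo.py '(75,80,85,90)' 2>/dev/null
python3 -m crank '[[[-0.02,0.15,0.22],0],[[-0.02,0.16,0.22],0],[[-0.02,0.16,0.22],0],[[-0.02,0.16,0.22],0],[[-0.02,0.16,0.22],0],[[-0.03,0.15,0.23],0],[[0,0,0],0]]' 1 7
python3 mo.py '(90,95,100,105)' 2>/dev/null
```

```text
time_s: 33.05
eef_pos: [610.7, -127.0, 163.3]
tcp_rot: [-3.141, 0.0, -1.432]
contact_force: [0.1, -1.1, 0.2]
grip_width: 52.0
grasp_force: 7.0
[[278, 139, 32, 29, 610], [301, 190, 19, 10, 106], [281, 176, 19, 24, 92]]
top [291 139] left [278 144]
C-B [-137.82358249   34.85715489] [-0.2 -1.4  0.1]
75 [[277.0, 134.0], [276.0, 146.0]] [[295.0, 129.0], [293.0, 141.0]] face gap over bar 22.3 s_c 133.0
80 [[277.0, 138.0], [277.0, 152.0]] [[294.0, 133.0], [293.0, 146.0]] face gap over bar 11.3 s_c 139.0
85 [[277.0, 143.0], [277.0, 157.0]] [[294.0, 138.0], [294.0, 152.0]] face gap over bar -0.3 s_c 143.0
90 [[277.0, 148.0], [278.0, 163.0]] [[294.0, 143.0], [294.0, 158.0]] face gap over bar -12.1 s_c 147.0
time_s: 33.98
eef_pos: [607.4, -103.3, 196.4]
tcp_rot: [-3.141, 0.0, -1.432]
contact_force: [0.4, 0.1, 0.3]
grip_width: 52.0
grasp_force: 7.0
[[296, 161, 24, 39, 504], [276, 141, 22, 9, 111], [277, 160, 18, 24, 106]]
top [315 161] left [296 176]
C-B [-114.04447974   68.11001869] [ 0.7 -0.7 -0.1]
90 [[273.0, 134.0], [274.0, 149.0]] [[290.0, 129.0], [291.0, 144.0]] face gap over bar 21.1 s_c 123.0
95 [[273.0, 139.0], [275.0, 155.0]] [[290.0, 134.0], [292.0, 150.0]] face gap over bar 10.9 s_c 129.0
100 [[274.0, 145.0], [276.0, 161.0]] [[291.0, 140.0], [293.0, 156.0]] face gap over bar 0.3 s_c 133.0
105 [[275.0, 151.0], [278.0, 167.0]] [[292.0, 146.0], [294.0, 162.0]] face gap over bar -10.7 s_c 137.0
```

```bash
python3 -m crank '[[[-0.03,0.18,0.16],0],[[-0.03,0.18,0.16],0],[[-0.03,0.18,0.16],0],[[-0.02,0.19,0.16],0],[[-0.02,0.19,0.16],0],[[-0.02,0.16,0.11],0],[[-0.02,0.16,0.11],0],[[-0.02,0.16,0.11],0],[[-0.02,0.16,0.11],0],[[-0.03,0.16,0.11],0],[[-0.03,0.17,0.12],0],[[0,0,0],0]]' 1 8
python3 mo.py '(110,115,120,125)' 2>/dev/null
```

```text
time_s: 35.52
eef_pos: [600.6, -56.1, 232.8]
tcp_rot: [-3.141, 0.0, -1.432]
contact_force: [0.5, 0.4, 0.4]
grip_width: 52.0
grasp_force: 8.0
[[268, 136, 52, 44, 965], [306, 109, 14, 21, 273], [305, 133, 15, 10, 35]]
top [268 136] left [268 136]
C-B [-66.32402125 104.69846282] [0.3 0.2 0.6]
110 [[269.0, 137.0], [272.0, 154.0]] [[285.0, 132.0], [288.0, 149.0]] face gap over bar 28.7 s_c 107.0
115 [[270.0, 143.0], [274.0, 160.0]] [[286.0, 138.0], [290.0, 155.0]] face gap over bar 19.9 s_c 113.0
120 [[271.0, 149.0], [276.0, 167.0]] [[288.0, 145.0], [292.0, 161.0]] face gap over bar 10.5 s_c 119.0
125 [[273.0, 156.0], [278.0, 173.0]] [[289.0, 151.0], [294.0, 167.0]] face gap over bar 0.7 s_c 123.0
```

```bash
cat > fin.py <<'E'
from h import *
cs=cam("side");ct=cam("top");u=np.array([np.cos(np.radians(98)),np.sin(np.radians(98))]);v=np.array([-u[1],u[0]]);o=np.array([592,11])
A={n:vision.capture(n)[:,:,::-1].copy() for n in("side","top")}
for n in A:
    a=A[n]; cv2.imwrite(f"pics/fin_{n}.png",a); h=cv2.cvtColor(a,cv2.COLOR_BGR2HSV)
    x0,x1,y0,y1=(225,345,100,215) if n=="side" else (120,330,170,280)
    for nm,m in(("orange",cv2.inRange(h,(8,150,110),(22,255,255))),("red",cv2.inRange(h,(0,150,90),(6,255,255))|cv2.inRange(h,(174,150,90),(180,255,255))),("dkblue",cv2.inRange(h,(104,150,90),(128,255,255)))):
        z=np.zeros_like(m); z[y0:y1,x0:x1]=m[y0:y1,x0:x1]
        k,l,st,c=cv2.connectedComponentsWithStats(z)
        print(n,nm,[(st[i,:5].tolist()) for i in range(1,k) if st[i,4]>=3][:14])
S=bot.get_state();G=np.array(S["eef_pos"]);C=np.array([(G[:2]-o)@u+3.5,G[2]+8])
for th in(110,118,125):
    t=np.radians(th);d=np.array([np.sin(t),np.cos(t)]);n=np.array([-d[1],d[0]])
    print(th,"collar top corners side/top",[proj(c,np.r_[o+q[0]*u+y*v,q[1]]).round().tolist() for c in(cs,ct) for y in(34,-34) for q in(C+82*d+13*n,)],"mouth",[proj(c,np.r_[o+q[0]*u+y*v,q[1]]).round().tolist() for c in(cs,ct) for y in(26,-26) for q in(C+211*d+5*n,)])
E
python3 fin.py
```

```text
side orange [[302, 148, 7, 4, 16], [285, 154, 10, 25, 76]]
side red [[342, 148, 3, 7, 13], [324, 150, 17, 24, 120], [339, 159, 6, 12, 32], [267, 166, 2, 2, 4]]
side dkblue [[339, 104, 6, 3, 15], [271, 165, 4, 3, 6], [276, 181, 1, 3, 3]]
top orange [[255, 224, 14, 4, 29]]
top red []
top dkblue [[220, 233, 29, 6, 46]]
110 collar top corners side/top [[282.0, 147.0], [306.0, 140.0], [251.0, 228.0], [246.0, 195.0]] mouth [[269.0, 137.0], [285.0, 133.0], [199.0, 233.0], [196.0, 209.0]]
118 collar top corners side/top [[283.0, 151.0], [306.0, 144.0], [253.0, 228.0], [249.0, 195.0]] mouth [[271.0, 147.0], [287.0, 142.0], [207.0, 233.0], [204.0, 209.0]]
125 collar top corners side/top [[284.0, 155.0], [307.0, 147.0], [256.0, 227.0], [251.0, 195.0]] mouth [[273.0, 156.0], [289.0, 151.0], [215.0, 232.0], [212.0, 209.0]]
```

The collar matches 125°, so the tote lies on the chute with caps showing at the mouth. Now I slide it down until the collar hooks.

```bash
python3 -m crank '[[[-0.02,0.15,-0.11],0],[[-0.02,0.16,-0.11],0],[[-0.02,0.16,-0.11],0],[[-0.02,0.16,-0.11],0],[[-0.02,0.16,-0.11],0],[[-0.02,0.12,-0.08],0],[[-0.01,0.08,-0.05],0],[[0,0,0],0],[[0,0,0],0],[[0,0,0],0]]' 1 12
python3 fin.py
```

```text
time_s: 36.92
eef_pos: [598.0, -33.8, 218.3]
tcp_rot: [-3.139, -0.004, -1.432]
contact_force: [-2.7, -7.0, 14.8]
grip_width: 51.7
grasp_force: 12.0
side orange [[298, 148, 8, 4, 19], [282, 154, 10, 24, 67]]
side red [[342, 148, 3, 7, 13], [322, 150, 19, 24, 138], [318, 157, 3, 3, 4], [339, 159, 6, 12, 32], [266, 166, 2, 2, 3]]
side dkblue [[337, 104, 8, 3, 18], [270, 164, 3, 4, 8]]
top orange [[248, 228, 6, 1, 6]]
top red []
top dkblue [[220, 233, 29, 6, 45]]
110 collar top corners side/top [[279.0, 146.0], [302.0, 139.0], [241.0, 230.0], [237.0, 197.0]] mouth [[266.0, 137.0], [282.0, 132.0], [191.0, 235.0], [187.0, 211.0]]
118 collar top corners side/top [[280.0, 150.0], [303.0, 143.0], [244.0, 229.0], [239.0, 197.0]] mouth [[268.0, 147.0], [284.0, 142.0], [199.0, 234.0], [195.0, 211.0]]
125 collar top corners side/top [[280.0, 154.0], [303.0, 147.0], [246.0, 229.0], [241.0, 198.0]] mouth [[270.0, 155.0], [286.0, 150.0], [206.0, 233.0], [203.0, 211.0]]
```

```bash
python3 -m crank '[[[0,-0.02,0.04],0],[[0,0,0],0],[[0,0,0],0],[[0,0,0],0],[[0,0,0],0],[[0,0,0],0],[[0,0,0],0]]' -1
python3 -m crank '[[[0,0,0.4],0],[[0,0,0.8],0],[[0,0,1],0],[[0,0,1],0],[[0,-0.5,0.5],0],[[0,-1,0],0],[[0,-1,0],0],[[0,-1,0],0],[[0,-1,0],0],[[0,-1,0],0],[[0,-1,0],0],[[0,-1,0],0],[[0,-1,0],0],[[0,0,0],0]]'
python3 fin.py
```

```text
time_s: 37.9
eef_pos: [597.3, -32.3, 216.5]
tcp_rot: [3.142, 0.0, -1.432]
contact_force: [0.6, 0.2, -0.3]
grip_width: 87.4
grasp_force: 0.0
time_s: 39.65
eef_pos: [596.6, -246.8, 308.4]
tcp_rot: [3.14, 0.0, -1.435]
contact_force: [-0.2, 0.6, 0.5]
grip_width: 87.5
grasp_force: 0.0
side orange [[282, 155, 10, 24, 59], [327, 167, 3, 1, 3]]
side red [[323, 155, 6, 4, 17], [318, 158, 2, 3, 5], [339, 163, 6, 5, 16], [266, 166, 2, 2, 4], [325, 168, 4, 4, 12]]
side dkblue [[270, 164, 4, 4, 12]]
top orange []
top red [[192, 204, 6, 6, 27], [189, 233, 5, 5, 25]]
top dkblue [[188, 226, 7, 6, 35]]
110 collar top corners side/top [[316.0, 167.0], [344.0, 158.0], [344.0, 211.0], [338.0, 176.0]] mouth [[296.0, 154.0], [315.0, 148.0], [283.0, 218.0], [279.0, 192.0]]
118 collar top corners side/top [[317.0, 172.0], [344.0, 163.0], [345.0, 211.0], [339.0, 176.0]] mouth [[298.0, 165.0], [317.0, 159.0], [289.0, 218.0], [285.0, 193.0]]
125 collar top corners side/top [[318.0, 176.0], [345.0, 167.0], [347.0, 211.0], [341.0, 177.0]] mouth [[301.0, 175.0], [319.0, 169.0], [296.0, 217.0], [292.0, 193.0]]
```

Run:
```python
from h import *
cs=cam("side");ct=cam("top");u=np.array([np.cos(np.radians(98)),np.sin(np.radians(98))]);v=np.array([-u[1],u[0]]);o=np.array([592,11])
for n,a,b in(("blue",(191.5,228.5),(271.5,165.5)),("red",(191,235),(266.5,166.5)),):
    P,e=tri(ct,a,cs,b); print(n,(P[:2]-o)@u,(P[:2]-o)@v,P[2],e)
for a in((191.5,228.5),(191,235),(194.5,206.5)): 
    P=onz(ct,*a,12);print((P[:2]-o)@u,(P[:2]-o)@v)
a=cv2.imread("pics/fin_top.png"); b=cv2.imread("pics/top0.png")
d=(np.abs(a.astype(int)-b).sum(2)>70)
d[:,:140]=0; d[:,262:]=0; d[:185]=0; d[275:]=0
for r in range(194,246,2): print(r,''.join('#' if x else '.' for x in d[r,150:262]))
print([ (x,a[229,x].tolist()) for x in range(170,206,3)])
```

```text
blue 187.61106650450876 4.674596052583619 18.56179740421487 1.4423252933266943
red 191.47435610971502 20.424138183092786 17.39965310807645 1.8980514944319542
188.8853473232595 3.6056942037329915
192.41077452343455 19.279755662152517
173.74618385205193 -49.099732515916976
194 ....................................................################################################..##########
196 .....................................................###########################################################
198 ......................................................#####################################.###################.
200 .......................................................###########################..###########################.
202 .........................................................#################..####################################
204 ..........................................######################################################################
206 ..........................................######################################################################
208 .....
[... 1794 characters left out ...]
#......................##########################.........##########
240 ....................................................................############################################
242 ..................................................................##############################################
244 ..................................................................##############################################
[(170, [252, 224, 94]), (173, [253, 227, 95]), (176, [254, 227, 94]), (179, [253, 219, 90]), (182, [246, 201, 82]), (185, [175, 129, 54]), (188, [219, 104, 48]), (191, [240, 108, 54]), (194, [239, 165, 153]), (197, [242, 242, 254]), (200, [236, 235, 250]), (203, [246, 252, 250])]
```

```bash
python3 -m crank '[[[0,0,0],0],[[0,0,0],0],[[0,0,0],0],[[0,0,0],0]]'; python3 fin.py | grep -E "side orange|top (red|dk)"; python3 -c "
from bench import bot
print(bot.sign_off())"
```

```text
time_s: 40.25
eef_pos: [597.4, -244.5, 309.1]
tcp_rot: [-3.141, -0.0, -1.432]
contact_force: [-0.4, 0.3, 0.2]
grip_width: 87.4
grasp_force: 0.0
side orange [[282, 155, 10, 24, 60]]
top red [[192, 204, 6, 6, 27], [188, 233, 6, 5, 26]]
top dkblue [[188, 226, 7, 6, 34]]
the job is handed in; nothing more can be done
None
```

I handed the job in at about 40 s: the tote lies mouth-down on the chute with its collar behind the bar, and the camera measurements put all three tubes in the basket; the lean took three tries and the low lift two, and the sign-off gave no verdict.

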